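# Wind the fossil slide to the pointed rider

## Robot

A 6-joint arm with a two-finger parallel gripper is mounted at the origin on the work surface. World frame = base frame: x ahead of the robot, y to its left, z up, the work surface at z = 0. Lengths are in m, angles in rad, forces in N, time in s.
With the tool pointing down it reaches from about 0.25 to 0.725 m from the base axis. Payload 4 kg.
Tool frame: the origin (TCP) lies on the centre line of the jaws, within the pads' length; the fingertips stand 14 mm ahead of it and the grasp point (between the pads) lies 5 mm behind it; z points along the fingers, x is the direction in which the jaws open and shut, and the axes are right-handed (so a half turn about z gives the same grasp; the last joint's range is limited). The gripper opens to 85 mm and grips with 20 to 120 N. Pads are 22 mm wide; open, the fingers measure 114 mm over their backs; the gripper's body (76 mm by 85 mm) begins 54 mm behind the grasp point. The pads swing forward as they close: fully open they stand 13 mm farther back than shut.
Start: joints at [1.135, 0.241, 0.005, 1.335, 0, 1.571], TCP at [0.211, 0.453, 0.245] pointing down, gripper open.
Joint ranges: [-2.72, 2.72], [-1.05, 1.87], [-1.09, 1.28], [-1.99, 2.15], [-1.42, 1.44], [-3.14, 3.14]. Speed limits (rad/s): [2.79, 2.79, 3.14, 3.14, 3.14, 3.14].

## Interface

Orientations are given as a unit quaternion [x, y, z, w].
In Python, from workcell import get_obs, optics, ticket gives the robot as it stands.
- The arm moves only by the shell command python3 -m inch 'ROWS'. ROWS is JSON, a list that holds one entry, the list of rows, each a list of 5 numbers: the finger opening in cm, from 0 to 8.54, then the shift along the tool's x, y, z in cm, then the turn about the tool's z in degrees. In form: [[[fingers, dx, dy, dz, roll], ...]]. A call has exactly 5 rows; each row is the pose to reach, as a shift and turn from the pose measured when the call began, along the tool's axes at that moment; what a row does not reach only later rows make up. A row lasts 1/8 s, in which the tool goes at most 62.5 mm and 10.7 degrees, less where a joint would pass 70% of its speed; a pose out of reach is approached as far as the arm can. A call with a gripper value outside its range is refused whole. The fingers move at their own pace and stop on an object; the grip force is fixed at half the most. Time passes only in rows, so rows that repeat a pose let the fingers close, or fill a call up. It gives the time, the measured TCP pose, the force and the opening at its end, in the units of the state.
- get_obs(): the state, without advancing time (a new reading comes with each control period).
- optics.camera(name): name is "scene" or "side" or "wrist"; returns (picture, depth): 480x640x3 uint8, red, green, blue; 480x640 float32, m along the optical axis (not along the pixel's ray), 0 where there is no reading.
- optics.camera_info(name): a dict with "vfov" (degrees; the focal length in pixels is half the picture's height over the tangent of half this angle, whatever the lens; pixels are square), "cx", "cy" (the principal point, pixels), "R" (3x3) and "t" (3): a world point X has camera coordinates R X + t. Camera axes: x right, y down, z forward; pixel columns grow to the right and rows downward; lengths in m; the calibration is good to about 2 mm. A picture is of the moment at which its call begins: read the wrist's pose just before it. camera_info takes no time and is no camera call; for the wrist camera it gives the pose at the moment of the call.
- ticket.job_done(): hands the job in, once; it reports no verdict.
The state is a dict: "clock": time; "joint_pos": joint angles; "joint_vel": joint speeds; "tau": joint torques, N m; "eef_pos": TCP position; "tool_rot": TCP orientation; "ft_force": force on the tool from outside, world axes, zero at the start; "ft_torque": the same for the moment, N m; "grip_width": finger opening in m.
Only numpy, scipy, OpenCV 4.12 (cv2) and the standard library are available. Lean on these libraries where they do the work, as an engineer would, in place of code of your own. Each camera call takes 0.05 s, during which the arm holds its last target.

## Task

Take hold of the black ball knob of the microscope stand and wind the fossil slide along until the slide's black steel pointer stands straight opposite the tip of the pointed brass rider on the rule, so that the next spot of the fossil is under the lens. Move the slide only by its knob, not by pushing the slide or the fossil, then let go and leave everything else on the bench where it is.

Things in the scene. Friction and masses are not known exactly. Their poses are not given: they have to be found in the camera images.
- stand: Grey microscope stand, fixed. Bed 270 mm deep (stand x -125 to 145), 420 mm long (y), top 30 mm up. Origin on the bench under the middle of its travel; x away from the worker to the column, y left along the guide rods. The microscope tube (radius 34 mm, 205 to 395 mm up) is over the origin. White rule 24 x 136 mm along y, middle at x -106, y 60 mm, top 60 mm up, left of the knob.
- lamp (a point): Middle of the aluminium strip lamp (38 mm along stand x, 170 mm along y, 30 mm high) that hangs above and just beyond the ball knob, in the stand's frame at x -94, y -100, z 286 mm. It leaves no room for a gripper held upright over the knob. Its post, 6 mm in radius, stands at x -90, y -194 mm. Fixed.
- knob: Smooth black ball knob, 40 mm in diameter. Origin at the ball's centre; z points out along its shaft, which leans 40 degrees from vertical towards the worker (stand -x). It turns about z only, stays where it is left, needs about 0.08 N m. Flat pads hold it when closed across its widest part and slip off its cap. 5 mm radius shaft below; the 15 mm radius bearing begins 40 mm under the centre.
- slide: The slide: plate 130 x 160 mm, top 68 mm up, with a clamped stone slab (to 100 mm up). Runs along the stand's y only; its axes are the stand's. A rack and pinion couple it to the ball knob: each radian anticlockwise, seen looking down the shaft on to the ball (positive about knob z), moves it 12 mm to stand +y; clockwise to -y. At least 3.9 rad either way are free. Not to be pushed itself.
- pointer_tip (a point): Tip of the slide's black steel pointer, a finger 5.5 mm wide that narrows to 2 mm and reaches forward (stand -x) from the slide's front left edge over the white rule, 66 mm up. Moves with the slide; at the start it stands near the middle of the rule, between the two riders.
- point_rider: The mark: brass rider 14 mm wide, clipped over the front edge of the white rule, ending in an 11 mm long triangular point towards the slide. Origin at the tip of the point; axes as the stand's. The pointer is on the mark when it has the same y in this frame (the tips then face each other 4 mm apart). 18 to 40 mm left or right of the pointer at the start. Fixed.
- square_rider: The other brass rider on the rule, wider (22 mm), with a square end and no point: not the mark. It stands on the other side of the pointer. Origin on the rule's top, 11 mm beyond its square end. Fixed.
- spray_a: Loose bystander: white spray can with a green cap, 65 mm in diameter, 189 mm tall, standing beside the left end of the stand. Origin under its foot.
- spray_b: Loose bystander: black spray can, 65 mm in diameter, 189 mm tall, standing beside the right end of the stand. Origin under its foot.
- glue: Loose bystander: white glue bottle with a red pointed cap, 44 mm in diameter, 128 mm tall, standing in front and left. Origin under its foot.
- nodule: Loose bystander: grey stone 62 x 50 x 40 mm on the mat in front of the stand, left. Origin under its middle.
- chip: Loose bystander: small stone chip 40 x 32 x 22 mm on the mat in front of the stand. Origin under its middle.
- pick: Loose bystander: steel dental pick, 170 mm long, 8 mm thick, lying on the mat in front of the stand. Origin under the middle of its handle; x along it.
- brush: Loose bystander: brush 170 mm long, lying on the bench in front of the stand's right end. x along it.

How it is judged:
At the end, for the whole second after the job is handed in: The slide's pointer stands opposite the tip of the pointed rider, within 3 mm either way along the rule, and the slide is at rest (y of pointer_tip in the frame of point_rider between -0.003 and 0.003 m and linear speed of slide below 0.003 m/s); the robot touches nothing.
It fails at once if the slide or the fossil on it was pushed by the robot (contact force between any of the fingers, the arm and slide above 2 N).
It fails at once if a bystander was shifted by more than 30 mm (distance of any of spray_a, spray_b, glue, nodule, chip, pick, brush from where it was at the start of the episode above 0.03 m).
It also fails if it takes over 53 s, if anything falls off the work surface, if the arm or the gripper's body presses on something with over 40 N, if the wrist force passes 120 N, or if a joint passes its speed limit or range.

## Working session

There is one attempt and no reset: what is moved stays moved. The work goes in short steps, Python scripts to look and compute and a shell command to move; the robot and the scene stay as the last step left them, time stands still between calls to the robot, and variables do not carry over. Pictures are saved under pics/ and viewed, and the job is handed in when it is done.

```bash
mkdir -p pics; ls
cat > h.py <<'E'
import numpy as np, cv2
from workcell import get_obs, optics, ticket
def cam(n):
    i=optics.camera_info(n); p,d=optics.camera(n); return p,d,i
def K(i):
    f=240/np.tan(np.radians(i["vfov"])/2); return f
def pts(d,i):
    f=K(i); v,u=np.mgrid[0:480,0:640]
    c=np.stack([(u-i["cx"])/f*d,(v-i["cy"])/f*d,d],-1)
    return (c-np.array(i["t"]))@np.array(i["R"])
def proj(X,i):
    c=np.array(i["R"])@np.array(X)+np.array(i["t"]); f=K(i); return c[0]/c[2]*f+i["cx"],c[1]/c[2]*f+i["cy"],c[2]
def ray_plane(u,v,i,z):
    f=K(i);R=np.array(i["R"]);t=np.array(i["t"]);o=-R.T@t
    w=R.T@np.array([(u-i["cx"])/f,(v-i["cy"])/f,1]); return o+w*(z-o[2])/w[2]
E
python3 - <<'E'
from h import *
import pickle
o=get_obs(); print(o)
for n in ("scene","side","wrist"):
    p,d,i=cam(n); cv2.imwrite(f"pics/{n}0.png",p[:,:,::-1]); pickle.dump((p,d,i),open(f"{n}0.pkl","wb")); print(n,i)
E
```

```text
pics
{'clock': 0.0, 'joint_pos': array([ 1.13501837e+00,  2.41390480e-01,  3.73251711e-03,  1.33520708e+00,
       -1.84671409e-05,  1.57081300e+00]), 'joint_vel': array([-3.24785984e-05,  3.03512963e-03, -3.00588472e-04, -1.37193703e-03,
        1.12173837e-03, -3.56136471e-04]), 'tau': array([-1.25693066e-03, -3.72315288e+01,  2.52409405e+01,  1.70895708e-02,
       -2.64755972e-04,  9.74705074e-06]), 'eef_pos': array([0.2108086 , 0.45272292, 0.24442733]), 'tool_rot': array([ 8.43246510e-01,  5.37526049e-01, -8.67245894e-04,  5.63794866e-04]), 'ft_force': array([ 0.09133445,  1.15185755, -0.4122649 ]), 'ft_torque': array([-0.00644521,  0.03043876,  0.01968637]), 'grip_width': 0.0852831926656188}
scene {'vfov': 47.25432019326235, 'cx': 314.6436485899631, 'cy': 233.3664640292271, 'R': array([[ 9.85414775e-01,  1.70167271e-01, -9.06378275e-04],
       [ 1.51068077e-01, -8.77241054e-01, -4.55660586e-01],
       [-7.83336305e-02,  4.48877748e-01, -8.90153138e-01]]), 't': array([-0.52898422,  0.04169839,  1.44462184])}
side {'vfov': 42.90468552544169, 'cx': 334.47712004954565, 'cy': 234.4835098365113, 'R': array([[ 0.75028649, -0.66106117,  0.00826539],
       [-0.43959205, -0.50818508, -0.74061241],
       [ 0.49379045,  0.55203809, -0.67188164]]), 't': array([-0.35769587,  0.38942631,  1.15822564])}
wrist {'vfov': 62.54365226545355, 'cx': 314.50002865923926, 'cy': 232.41355344645314, 'R': array([[ 0.4219848 ,  0.9065996 , -0.00244819],
       [ 0.85943178, -0.3991675 ,  0.31944064],
       [ 0.28862752, -0.13690315, -0.94760313]]), 't': array([-0.49848965, -0.04193126,  0.38116659])}
```

View pics/scene0.png

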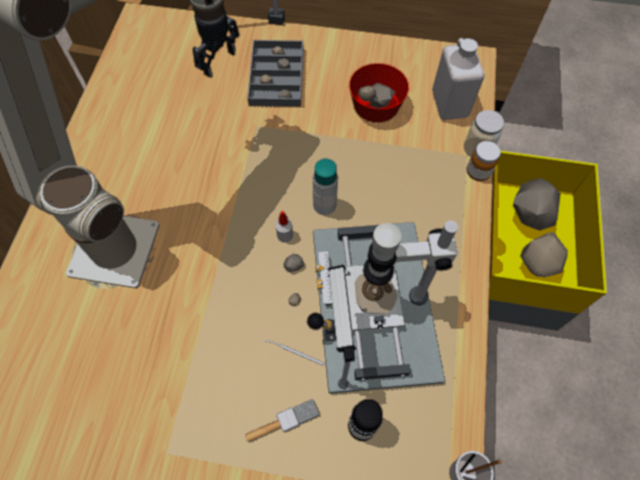

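View pics/side0.png

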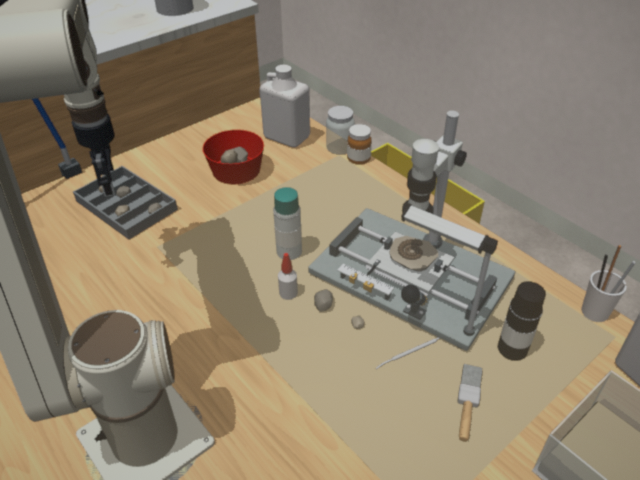

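View pics/wrist0.png

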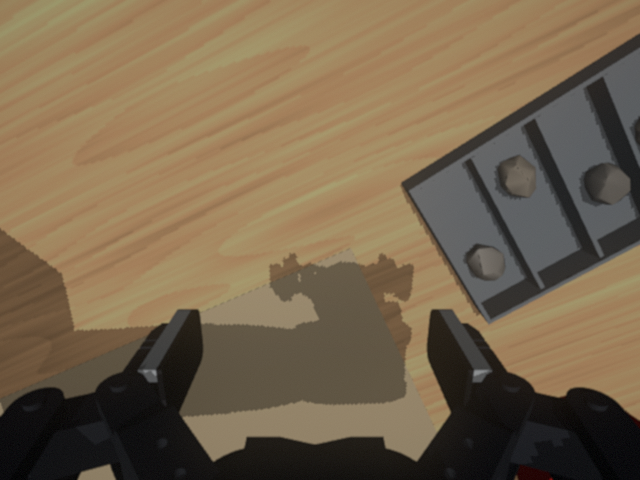

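Run:
```python
from h import *
import pickle
for n in("scene","side"):
    p,d,i=pickle.load(open(n+"0.pkl","rb"))
    c=(316,321) if n=="scene" else (411,294)
    x0,y0=(c[0]-45,c[1]-60)
    a=(300,210,400,400) if n=="scene" else (320,190,520,360)
    cr=p[a[1]:a[3],a[0]:a[2],::-1]
    s=4 if n=="side" else 3
    cv2.imwrite(f"pics/{n}0c.png",cv2.resize(cr,None,fx=s if n=="side" else 3,fy=s if n=="side" else 3,interpolation=cv2.INTER_CUBIC)[:600,:800])
    P=pts(d,i); print(n,P[c[1],c[0]])
    # knob
    m=(p.sum(2)<90).astype(np.uint8); m2=np.zeros_like(m); m2[c[1]-14:c[1]+14,c[0]-14:c[0]+14]=1
    q=(m&m2)>0; print(q.sum(),P[q].mean(0))
    v,u=np.nonzero(q); print(u.mean(),v.mean(),u.min(),u.max(),v.min(),v.max())
```

```text
scene [ 0.56549449 -0.14776481  0.13931036]
168 [ 0.56431616 -0.14655322  0.13482806]
315.54761904761904 321.01785714285717 308 329 314 332
side [ 0.55199212 -0.1508985   0.13649281]
0 [nan nan nan]<stdin>:14: RuntimeWarning: Mean of empty slice.
  ret = um.true_divide(
<stdin>:15: RuntimeWarning: Mean of empty slice.
  ret = ret.dtype.type(ret / rcount)
Traceback (most recent call last):
ValueError: zero-size array to reduction operation minimum which has no identity
```

View pics/scene0c.png

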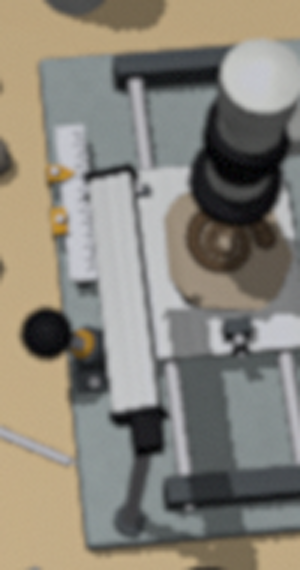

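View pics/side0c.png

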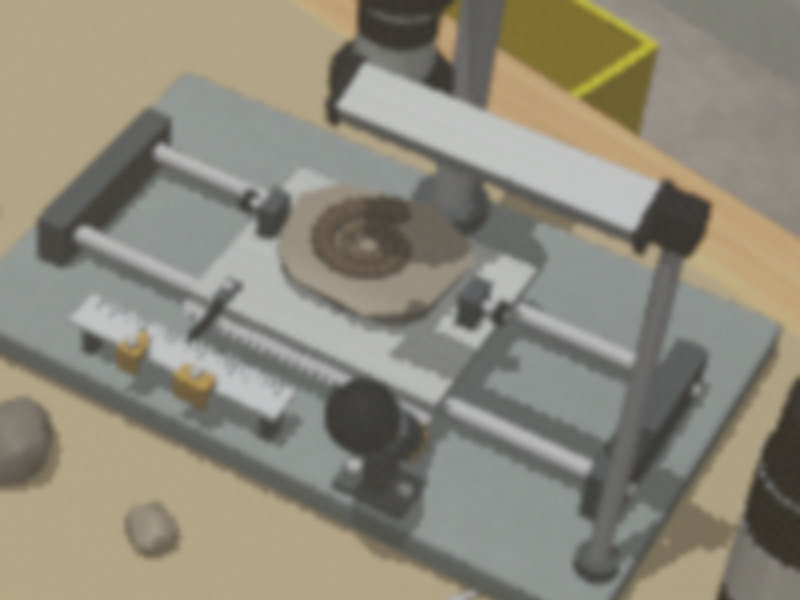

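Run:
```python
from h import *
import pickle
from scipy.optimize import least_squares
for n in("scene","side"):
    p,d,i=pickle.load(open(n+"0.pkl","rb")); P=pts(d,i)
    m=(abs(P[:,:,2]-.03)<.006)&(P[:,:,0]>.5)&(P[:,:,0]<1)&(P[:,:,1]>-.4)&(P[:,:,1]<.25)
    mm=m.astype(np.uint8); nn,l,s,c=cv2.connectedComponentsWithStats(mm)
    k=1+np.argmax(s[1:,4]); q=P[l==k][:,:2].astype(np.float32)
    r=cv2.minAreaRect(q); print(n,r)
    # ball fit
    c=(316,321) if n=="scene" else (411,294)
    w=np.zeros(m.shape,bool); w[c[1]-12:c[1]+12,c[0]-12:c[0]+12]=1
    w&=(p.max(2)<60)&(d>0); 
    q=P[w]; q=q[q[:,2]>.1]
    f=least_squares(lambda x:np.linalg.norm(q-x,axis=1)-.02,q.mean(0)-[0,0,.01],loss='soft_l1',f_scale=.002); print(len(q),f.x,np.abs(f.fun).mean())
    hsv=cv2.cvtColor(p,cv2.COLOR_RGB2HSV)
    b=cv2.inRange(hsv,(10,120,90),(30,255,255))
    b[(P[:,:,2]<.045)|(P[:,:,0]<.5)|(P[:,:,0]>.75)|(P[:,:,1]<-.2)|(P[:,:,1]>.2)|(P[:,:,2]>.1)]=0
    nn,l,s,cc=cv2.connectedComponentsWithStats(b)
    for k in range(1,nn):
        if s[k,4]>5: print(s[k],cc[k],P[l==k].mean(0))
```

```text
scene ((0.7061311602592468, -0.09038147330284119), (0.2703801989555359, 0.3084544241428375), 14.862281799316406)
197 [ 0.56218358 -0.14221138  0.1212925 ] 0.0013308703636479892
[316 266   8   5  21] [319.52380952 268.19047619] [0.54738769 0.0095428  0.06708643]
[317 280   5   9  27] [318.59259259 284.33333333] [ 0.55223012 -0.03279096  0.06724174]
[326 320   5   9  30] [328.23333333 323.56666667] [ 0.59165551 -0.1345755   0.09437553]
side ((0.6879919171333313, -0.0350264310836792), (0.27610132098197937, 0.4214303493499756), 14.899909019470215)
20 [ 0.56093364 -0.13964538  0.12505605] 0.0011127327439438563
[350 275   6   4   9] [353.22222222 277.11111111] [0.54012679 0.0085669  0.06898683]
[364 283   9   5  21] [368.28571429 285.23809524] [ 0.54945787 -0.03107772  0.06763695]
```

```bash
python3 -m inch '[[[8.5,-2,4.5,-4,0],[8.5,-4,9,-8,0],[8.5,-6.5,14,-12,0],[8.5,-9,19,-16,0],[8.5,-11,24,-20,0]]]'
```

```text
clock: 0.78
eef_pos: [0.3726, 0.2617, 0.4349]
tool_rot: [0.843, 0.538, -0.001, 0.0]
ft_force: [0.5, 0.3, 0.4]
grip_width: 0.085
```

```bash
python3 -m inch '[[[8.5,-2,5,0,-10],[8.5,-4,10,0,-20],[8.5,-7,15,0,-30],[8.5,-7,15,0,-40],[8.5,-7,15,0,-50]]]'; python3 -c "
from h import *
print(get_obs()['joint_pos'])"
```

```text
clock: 1.4
eef_pos: [0.4797, 0.1335, 0.4342]
tool_rot: [0.536, 0.844, -0.001, -0.0]
ft_force: [0.0, 0.8, 0.0]
grip_width: 0.0851
[ 2.72213001e-01  2.50213996e-01  5.05169407e-01  1.82823514e+00
 -1.15118311e-03 -1.68197463e-01]
```

```bash
python3 -m inch '[[[8.5,-1,6,0,0],[8.5,-2,12,0,0],[8.5,-3,18,0,0],[8.5,-4,24,0,0],[8.5,-5,30,0,0]]]'; python3 -c "
from h import *
print(get_obs()['joint_pos'])"
```

```text
clock: 2.02
eef_pos: [0.6232, 0.1744, 0.4248]
tool_rot: [0.536, 0.844, -0.014, -0.012]
ft_force: [-0.7, 0.7, 0.4]
grip_width: 0.0851
[ 2.73425637e-01  7.33696356e-01  1.27441459e+00  2.14895574e+00
 -1.19827771e-03 -1.66911049e-01]
```

```bash
python3 -m inch '[[[8.5,0,0,-6,0],[8.5,0,0,-12,0],[8.5,0,0,-18,0],[8.5,0,0,-24,0],[8.5,0,0,-30,0]]]'; python3 -c "
from h import *
print(get_obs()['joint_pos'])"
```

```text
clock: 2.65
eef_pos: [0.6031, 0.1689, 0.4864]
tool_rot: [0.535, 0.844, 0.022, 0.02]
ft_force: [-0.4, 0.0, 0.2]
grip_width: 0.0854
[ 2.73588780e-01  6.36866617e-01  1.27419458e+00  2.14878261e+00
 -1.19507117e-03 -1.66922884e-01]
```

```bash
python3 -m inch '[[[8.5,0,6,-6,0],[8.5,0,0,-20,0],[8.5,0,0,-30,0],[8.5,0,0,-40,0],[8.5,0,0,-50,0]]]'; python3 -c "
from h import *
print(get_obs()['joint_pos'])"
```

```text
clock: 3.28
eef_pos: [0.5767, 0.164, 0.5461]
tool_rot: [0.534, 0.842, 0.058, 0.053]
ft_force: [-0.6, -0.8, -0.6]
grip_width: 0.085
[ 2.77804497e-01  5.39748033e-01  1.27441964e+00  2.14885916e+00
 -1.43029198e-03 -1.62824361e-01]
```

```bash
python3 -m inch '[[[8.5,0,0,-20,0],[8.5,0,0,-40,0],[8.5,0,0,-60,0],[8.5,0,0,-80,0],[8.5,0,0,-100,0]]]'; python3 -c "
from h import *
print(get_obs()['joint_pos'])"
```

```text
clock: 3.9
eef_pos: [0.5447, 0.1549, 0.6039]
tool_rot: [0.531, 0.838, 0.095, 0.085]
ft_force: [0.7, -0.8, -0.5]
grip_width: 0.0848
[ 2.77905682e-01  4.40215567e-01  1.27379766e+00  2.14876063e+00
 -1.45669158e-03 -1.62880729e-01]
```

```bash
python3 -m inch '[[[8.5,0,-6,-20,0],[8.5,0,-12,-40,0],[8.5,0,-18,-60,0],[8.5,0,-24,-80,0],[8.5,0,-30,-100,0]]]'; python3 -c "
from h import *
print(get_obs()['joint_pos'])"
```

```text
clock: 4.53
eef_pos: [0.5073, 0.1298, 0.6631]
tool_rot: [0.527, 0.83, 0.134, 0.122]
ft_force: [-0.3, 0.1, -0.6]
grip_width: 0.0852
[ 0.24714798  0.33172654  1.27381589  2.14870675  0.0061998  -0.19189531]
```

```bash
python3 -m inch '[[[8.5,3,-6,-20,0],[8.5,5,-12,-40,0],[8.5,7,-18,-60,0],[8.5,8,-24,-80,0],[8.5,9,-30,-100,0]]]'; python3 -c "
from h import *
print(get_obs()['joint_pos'])"
```

```text
clock: 5.15
eef_pos: [0.4558, 0.1324, 0.7175]
tool_rot: [0.521, 0.821, 0.174, 0.157]
ft_force: [-0.9, 1.2, -0.4]
grip_width: 0.0851
[ 0.28743755  0.22294199  1.27380329  2.14877083 -0.00784353 -0.15525752]
```

```bash
python3 -m inch '[[[8.5,1,-6,-20,0],[8.5,2,-12,-40,0],[8.5,3,-18,-60,0],[8.5,4,-24,-80,0],[8.5,5,-30,-100,0]]]'; python3 -c "
from h import *
print(get_obs()['joint_pos'])"
```

```text
clock: 5.78
eef_pos: [0.4037, 0.1164, 0.7661]
tool_rot: [0.513, 0.809, 0.213, 0.192]
ft_force: [-0.6, 0.5, -0.7]
grip_width: 0.0853
[ 0.28508937  0.11423799  1.27379505  2.14874446 -0.00646388 -0.15801396]
```

```bash
python3 -m inch '[[[8.5,1,-6,-20,0],[8.5,1,-12,-40,0],[8.5,2,-18,-60,0],[8.5,2,-24,-80,0],[8.5,1,-30,-100,0]]]'
python3 - <<'E'
from h import *
from scipy.spatial.transform import Rotation as Ro
o=get_obs();print(o['joint_pos'])
R=Ro.from_quat(o['tool_rot']).as_matrix();print(R)
a=np.radians(14.9);k=np.array([-np.sin(.698)*np.cos(a),-np.sin(.698)*np.sin(a),np.cos(.698)])
print(np.degrees(np.arccos(-R[:,2]@k)), np.degrees(np.arctan2(R[1,2],R[0,2])),np.degrees(np.arccos(-R[2,2])))
E
```

```text
clock: 6.4
eef_pos: [0.3481, 0.0947, 0.8086]
tool_rot: [0.504, 0.795, 0.251, 0.227]
ft_force: [1.2, 0.2, -0.4]
grip_width: 0.0851
[ 0.26075234  0.00564969  1.27380647  2.14878062  0.00608502 -0.17770759]
[[-0.38913559  0.68710079  0.61356825]
 [ 0.91483606  0.36629225  0.17001462]
 [-0.10792812  0.6274731  -0.77112193]]
0.5841859904311386 15.4876068052418 39.54525557547442
```

```bash
python3 -m inch '[[[8.5,-2,-3.5,4.5,0],[8.5,-4,-7,9,0],[8.5,-6,-10.5,13.5,0],[8.5,-8.5,-14,18,0],[8.5,-10.5,-17,22.5,0]]]'; python3 -m inch '[[[8.5,-2,-3.5,4.5,0],[8.5,-4,-7,9,0],[8.5,-6,-10.5,13.5,0],[8.5,-7.5,-13,17,0],[8.5,-7.5,-13,17,0]]]';  python3 - <<'E'
from h import *
import pickle
from scipy.spatial.transform import Rotation as Ro
o=get_obs();print(o['joint_pos'])
R=Ro.from_quat(o['tool_rot']).as_matrix();print(R)
for n in ("scene","side","wrist"):
    p,d,i=cam(n); cv2.imwrite(f"pics/{n}1.png",p[:,:,::-1]); pickle.dump((p,d,i),open(f"{n}1.pkl","wb"))
c=-np.array(i["R"]).T@i["t"]; print("cam in tool",R.T@(c-o['eef_pos']), R.T@np.array(i["R"])[2])
E
```

```text
clock: 7.02
eef_pos: [0.4018, -0.0119, 0.5695]
tool_rot: [0.504, 0.795, 0.251, 0.227]
ft_force: [1.7, -0.8, 0.5]
grip_width: 0.0849
clock: 7.65
eef_pos: [0.4439, -0.0992, 0.3591]
tool_rot: [0.507, 0.795, 0.25, 0.221]
ft_force: [-0.4, 0.7, 0.3]
grip_width: 0.0849
[-0.50709601 -0.27123842 -0.40432046  0.91732877  0.46132494 -0.81699794]
[[-0.38776127  0.69509104  0.60538388]
 [ 0.91651527  0.36070457  0.17289296]
 [-0.09818838  0.62188477 -0.77692881]]
cam in tool [-0.00158822 -0.07792964 -0.1318239 ] [-0.00324062  0.32613231  0.94531858]
```

View pics/wrist1.png

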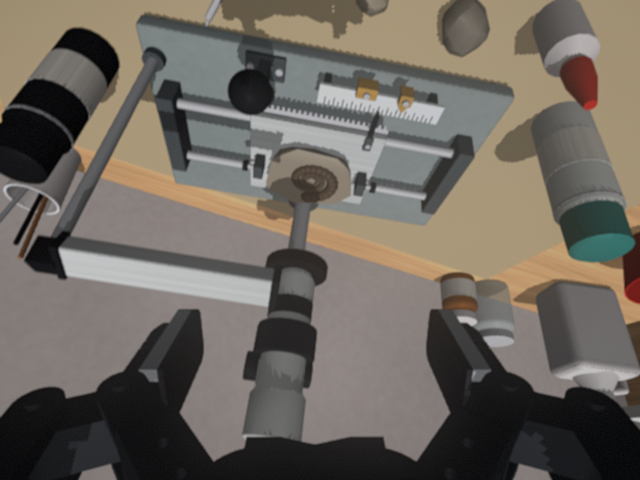

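View pics/side1.png

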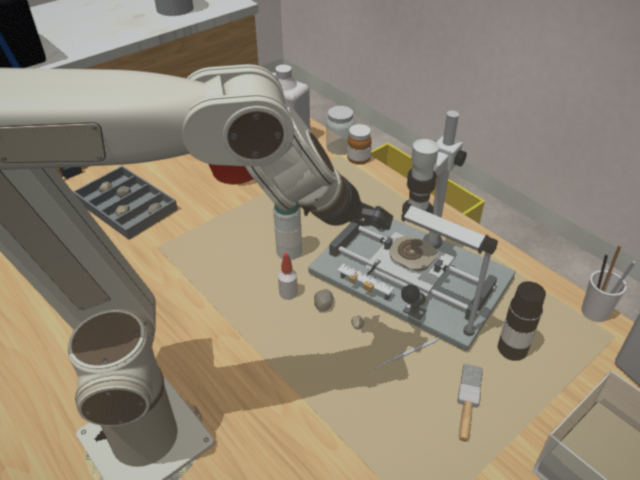

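Run:
```python
from h import *
import pickle
p,d,i=pickle.load(open("wrist1.pkl","rb"))
cv2.imwrite("pics/w1c.png",cv2.resize(p[60:160,300:460,::-1],None,fx=5,fy=5,interpolation=cv2.INTER_CUBIC))
P=pts(d,i)
m=(p.max(2)<70).astype(np.uint8); m[:60]=0;m[125:]=0;m[:,:220]=0;m[:,285:]=0
m=cv2.morphologyEx(m,cv2.MORPH_OPEN,np.ones((9,9)))
n,l,s,c=cv2.connectedComponentsWithStats(m);print(s,c)
from scipy.optimize import least_squares
k=1+np.argmax(s[1:,4]);q=P[l==k]
f=least_squares(lambda x:np.linalg.norm(q-x,axis=1)-.02,q.mean(0)-[0,0,.01],loss='soft_l1',f_scale=.001);print(f.x,np.abs(f.fun).mean())
# rays to center from 3 views
A=[];b=[]
for nme,(u,v) in {"wrist":tuple(c[k])}.items():
    pass
for nme in("scene","side"):
    pp,dd,ii=pickle.load(open(nme+"0.pkl","rb")); X=proj(f.x,ii);print(nme,X)
    u0,v0=int(X[0]),int(X[1]);print(pp[v0,u0-14:u0+15].max(1));print(pp[v0-14:v0+15,u0].max(1))
# rect of bed from wrist
mm=((abs(P[:,:,2]-.03)<.005)).astype(np.uint8); mm[300:]=0
n,l,s,c=cv2.connectedComponentsWithStats(mm);k=1+np.argmax(s[1:,4]);print(cv2.minAreaRect(P[l==k][:,:2].astype(np.float32)))
```

```text
[[     0      0    640    480 305316]
 [   229     60     45     54   1884]] [[319.91507815 240.434255  ]
 [252.23354565  88.09713376]]
[ 0.56151901 -0.14266612  0.12111948] 0.012229102221218984
scene (np.float64(314.62490726369094), np.float64(321.0954209725143), np.float64(1.228781480647074))
[192 192 192 193 193 180 141  80  29  21  24  24  24  28  27  31  28  30
  22  21  22  13  15  33  69 106 136 155 157]
[191 191 192 193 172 123  62  20  21  24  27  31  35  31  27  26  25  22
  18  19  11  39  96 152 185 194 193 194 193]
side (np.float64(410.58134971326285), np.float64(294.52983283034456), np.float64(1.2753632760828622))
[148 151 150 150 138  91  62  61  63  62  62  64  63  65  65  65  64  62
  61  63  59  60  62  66  86  88  81 100 138]
[185 179 155 119  89  68  65  65  64  66  66  67  67  67  65  63  63  60
  59  59  59  60  61  73  96 117 117 101  88]
((0.6056246757507324, -0.05836494266986847), (0.09847424924373627, 0.41854336857795715), 15.100446701049805)
```

View pics/w1c.png

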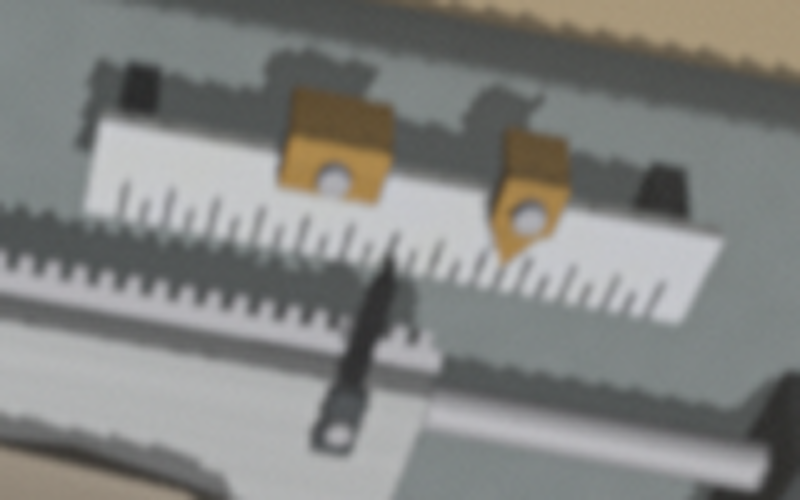

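Run:
```python
from h import *
import pickle
p,d,i=pickle.load(open("wrist1.pkl","rb"))
a=np.radians(15);ys=np.array([-np.sin(a),np.cos(a),0]);xs=np.array([np.cos(a),np.sin(a),0])
T=ray_plane(378,110,i,.066)
for z in(.062,.066,.07):
    r=ray_plane(401,112.4,i,z);print(z,(r-T)@ys,(r-T)@xs)
A=ray_plane(300+100/5,60+118/5,i,.06);B=ray_plane(300+722/5,60+238/5,i,.06);print(np.linalg.norm(B-A),np.degrees(np.arctan2(*(B-A)[1::-1])))
from scipy.spatial.transform import Rotation as Ro
o=get_obs();R=Ro.from_quat(o['tool_rot']).as_matrix()
C=np.array([.5615,-.142,.1215])
print(proj(C,i))
for back in(.1,-.005):
    print(R.T@(C-R[:,2]*back-o['eef_pos'])*100)
# contour circle
g=p.max(2);m=(g<45).astype(np.uint8);m[:60]=0;m[125:]=0;m[:,:220]=0;m[:,285:]=0
cs,_=cv2.findContours(m,0,1);c=max(cs,key=cv2.contourArea);print(cv2.minEnclosingCircle(c),cv2.boundingRect(c))
```

```text
0.062 0.02601758201675755 0.0007491780809965408
0.066 0.02489477759413244 -0.0024992556534633396
0.07 0.023771973171507282 -0.005747689387923233
0.1359508406413365 104.80378105791264
(np.float64(250.81619550541203), np.float64(91.56116668252767), np.float64(0.35846091222869525))
[-5.72240297 -9.07157676 15.24323188]
[-5.72240297 -9.07157676 25.74323188]
((253.52174377441406, 84.26087188720703), 29.32794952392578) (229, 60, 45, 54)
```

```bash
python3 -m inch '[[[8.5,-1.5,-2.3,3.8,10],[8.5,-3,-4.5,7.6,20],[8.5,-4.5,-6.8,11.4,30],[8.5,-5.7,-9.1,15.2,40],[8.5,-5.7,-9.1,15.2,50]]]';  python3 - <<'E'
from h import *
import pickle
from scipy.spatial.transform import Rotation as Ro
o=get_obs();print(o['joint_pos'])
R=Ro.from_quat(o['tool_rot']).as_matrix();print(R)
for n in ("wrist",):
    p,d,i=cam(n); cv2.imwrite(f"pics/{n}2.png",p[:,:,::-1]); pickle.dump((p,d,i),open(f"{n}2.pkl","wb"))
C=np.array([.5615,-.142,.1215])
print(proj(C,i))
for back in(.1,-.005):
    print(R.T@(C-R[:,2]*back-o['eef_pos'])*100)
E
```

```text
clock: 8.43
eef_pos: [0.4998, -0.1587, 0.1969]
tool_rot: [0.794, 0.505, 0.323, 0.098]
ft_force: [-0.1, -0.1, 0.4]
grip_width: 0.0848
[-0.57339066  0.02940859 -0.60140777  0.44034472  0.49612459 -0.00622301]
[[ 0.28089516  0.73913682  0.61218843]
 [ 0.8654505  -0.47079237  0.17131836]
 [ 0.41484135  0.48169628 -0.77192962]]
(np.float64(315.74401964001294), np.float64(242.84185191813253), np.float64(0.242448765520649))
[ 0.04856572  0.14534205 -0.11136804]
[ 0.04856572  0.14534205 10.38863196]
```

View pics/wrist2.png

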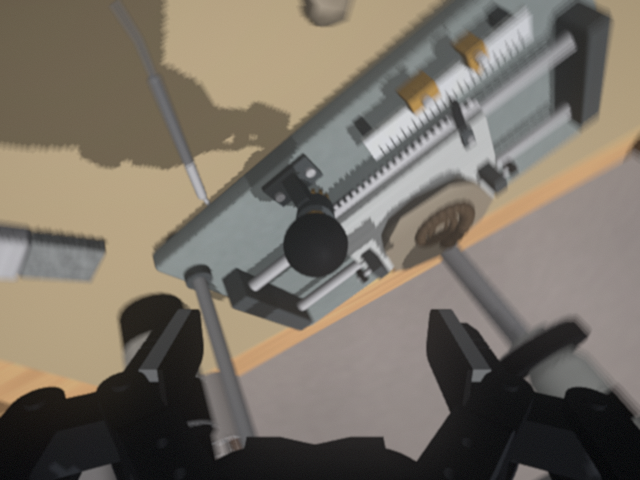

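```bash
python3 -m inch '[[[8.5,0,0.1,3,0],[8.5,0,0.1,6,0],[8.5,0,0.1,9,0],[8.5,0,0.1,10.6,0],[8.5,0,0.1,10.6,0]]]';  python3 - <<'E'
from h import *
from scipy.spatial.transform import Rotation as Ro
o=get_obs();print(o['joint_pos'])
R=Ro.from_quat(o['tool_rot']).as_matrix()
C=np.array([.5615,-.142,.1215])
print(R.T@(C-R[:,2]*-.007-o['eef_pos'])*100)
E
python3 -m inch '[[[6,0,0,0,0],[4,0,0,0,0],[3,0,0,0,0],[3,0,0,0,0],[3,0,0,0,0]]]'
python3 -c "
from h import *
p,d,i=cam('side');cv2.imwrite('pics/side3.png',cv2.resize(p[180:360,300:540,::-1],None,fx=3,fy=3))
p,d,i=cam('wrist');cv2.imwrite('pics/wrist3.png',p[:,:,::-1])
print(get_obs())"
```

```text
clock: 9.1
eef_pos: [0.5681, -0.1409, 0.1191]
tool_rot: [0.793, 0.505, 0.325, 0.099]
ft_force: [-0.3, -0.2, -0.3]
grip_width: 0.0851
[-0.45430574  0.24368802 -0.61693001  0.15390438  0.43769596  0.10854975]
[-0.17943671 -0.31890806  0.08860186]
clock: 9.72
eef_pos: [0.5677, -0.1436, 0.1201]
tool_rot: [0.794, 0.504, 0.324, 0.102]
ft_force: [-5.4, -5.3, 4.9]
grip_width: 0.0378
{'clock': 9.825, 'joint_pos': array([-0.45698442,  0.24122455, -0.61672596,  0.15460441,  0.43380257,
        0.10798409]), 'joint_vel': array([ 0.00051699,  0.00016874,  0.00072864, -0.00014379, -0.00186294,
       -0.00055727]), 'tau': array([  4.01145324, -30.62734008,  20.99938452,  -3.9748469 ,
         2.6311373 ,   0.08388925]), 'eef_pos': array([ 0.56769394, -0.14353634,  0.12005626]), 'tool_rot': array([0.79395946, 0.50442069, 0.32378961, 0.10172731]), 'ft_force': array([-6.30673992, -5.86718433,  5.24150129]), 'ft_torque': array([-0.99955988,  1.15329047, -0.47549726]), 'grip_width': 0.03739236570663948}
```

View pics/side3.png

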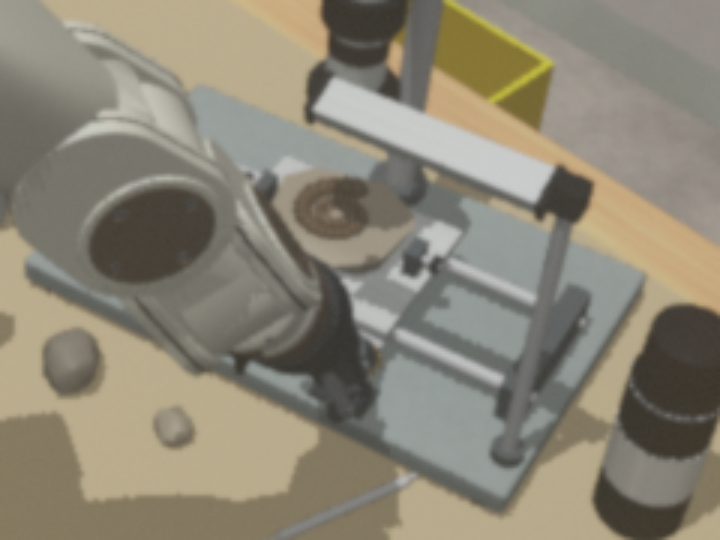

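View pics/wrist3.png

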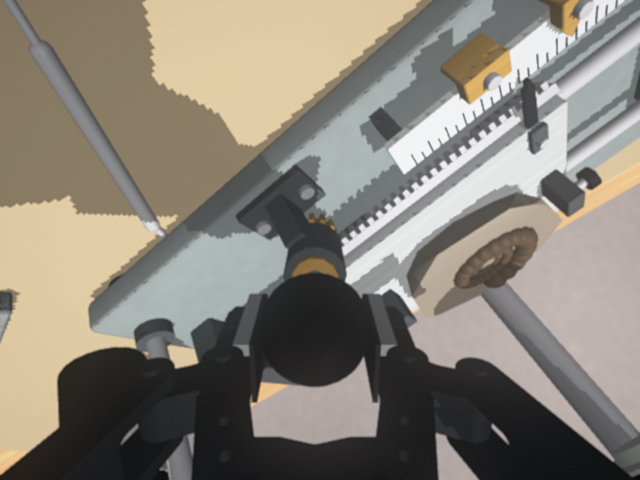

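```bash
python3 -m inch '[[[5.5,0,0,0,0],[5.5,0,0,0,0],[5.5,0,-0.5,0.3,0],[5.5,0,-0.5,0.3,0],[5.5,0,-0.5,0.3,0]]]';  cat > st.py <<'E'
from h import *
from scipy.spatial.transform import Rotation as Ro
o=get_obs();print(o['joint_pos'],o['clock'],o['grip_width'],o['ft_force'])
R=Ro.from_quat(o['tool_rot']).as_matrix()
C=np.array([.5615,-.142,.1215])
print("C in tool cm",R.T@(C-o['eef_pos'])*100, "F tool",R.T@o['ft_force'],"T",R.T@o['ft_torque'])
E
python3 st.py
```

```text
clock: 10.45
eef_pos: [0.5658, -0.1404, 0.115]
tool_rot: [0.794, 0.505, 0.324, 0.101]
ft_force: [0.4, -0.2, -0.5]
grip_width: 0.055
[-0.45253359  0.24556234 -0.62981344  0.13613508  0.43173128  0.11178654] 10.45 0.05497552913079045 [ 0.35781124 -0.21261123 -0.49163367]
C in tool cm [ 0.00593989  0.07891276 -0.79016506] F tool [-0.28605018  0.12339206  0.5638136 ] T [ 0.46381567 -0.37765436  0.01121556]
```

```bash
python3 -m inch '[[[4,0,0,0,0],[3,0,0,0,0],[3,0,0,0,0],[3,0,0,0,0],[3,0,0,0,0]]]'; python3 st.py
```

```text
clock: 11.08
eef_pos: [0.5656, -0.1406, 0.1152]
tool_rot: [0.794, 0.504, 0.324, 0.102]
ft_force: [-5.4, -1.1, 4.8]
grip_width: 0.0376
[-0.45290722  0.24493468 -0.6299184   0.13638487  0.43142618  0.11169386] 11.075 0.037565366147218546 [-5.39038695 -1.05758378  4.79854751]
C in tool cm [ 0.02259706  0.0647357  -0.76024353] F tool [-0.46087631 -1.12402262 -7.19200801] T [ 0.66938641 -0.69954015 -0.09736318]
```

```bash
python3 -m inch '[[[3,0,0,0,-10],[3,0,0,0,-20],[3,0,0,0,-30],[3,0,0,0,-40],[3,0,0,0,-40]]]'; python3 st.py; python3 -c "
from h import *
import pickle
p,d,i=cam('wrist');cv2.imwrite('pics/wrist4.png',p[:,:,::-1]);pickle.dump((p,d,i),open('wrist4.pkl','wb'))"
```

```text
clock: 11.7
eef_pos: [0.5656, -0.1412, 0.1151]
tool_rot: [0.575, 0.745, 0.269, 0.206]
ft_force: [-3.6, -3.0, 1.1]
grip_width: 0.0372
[-0.45331235  0.24508906 -0.6297883   0.1361839   0.43026216 -0.5844762 ] 11.7 0.03721855562556648 [-3.62191381 -2.97896412  1.06294534]
C in tool cm [ 0.031562    0.08339645 -0.75812113] F tool [-1.95746267 -2.60113318 -3.5390374 ] T [ 0.95002558 -0.50680273 -0.03152454]
```

View pics/wrist4.png

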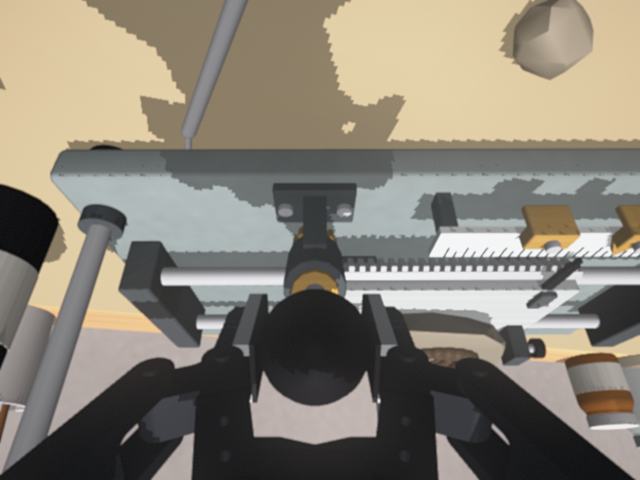

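```bash
cat > sy.py <<'E'
from h import *
import pickle
a=np.radians(14.9);ys=np.array([-np.sin(a),np.cos(a),0]);xs=np.array([np.cos(a),np.sin(a),0])
def s(f,u,v,z=.066):
    p,d,i=pickle.load(open(f,"rb"));r=ray_plane(u,v,i,z);return round(r@xs*1e3,1),round(r@ys*1e3,1)
E
python3 -c "
from sy import *
print(s('wrist1.pkl',378,110),s('wrist4.pkl',580,261),s('wrist1.pkl',401,112.4))
p,d,i=pickle.load(open('wrist4.pkl','rb'));cv2.imwrite('pics/w4c.png',cv2.resize(p[190:310,480:640,::-1],None,fx=5,fy=5))
"
```

```text
(np.float64(545.4), np.float64(-153.2)) (np.float64(549.0), np.float64(-143.3)) (np.float64(542.9), np.float64(-128.3))
```

View pics/w4c.png

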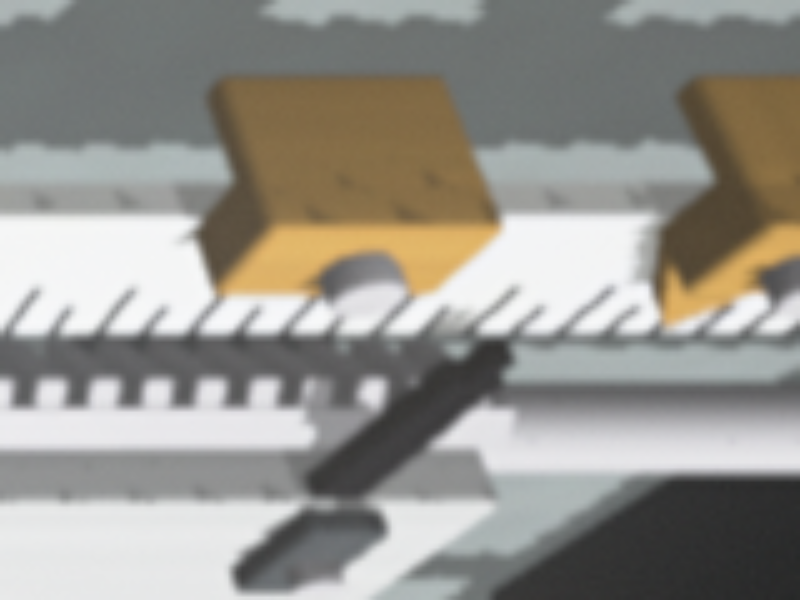

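```bash
python3 -c "
from sy import *
print(s('wrist4.pkl',579.5,259),s('wrist4.pkl',613.6,255))"
python3 -m inch '[[[3,0,-0.1,0,-10],[3,0,-0.1,0,-20],[3,0,-0.1,0,-30],[3,0,-0.1,0,-40],[3,0,-0.1,0,-50]]]'; python3 st.py
python3 -m inch '[[[3,0,0,0,-10],[3,0,0,0,-20],[3,0,0,0,-22],[3,0,0,0,-22],[3,0,0,0,-22]]]'; python3 st.py; python3 -c "
from h import *
import pickle
for n in ('wrist','scene','side'):
  p,d,i=cam(n);cv2.imwrite(f'pics/{n}5.png',p[:,:,::-1]);pickle.dump((p,d,i),open(f'{n}5.pkl','wb'))"
```

```text
(np.float64(546.8), np.float64(-144.8)) (np.float64(542.5), np.float64(-129.9))
clock: 12.38
eef_pos: [0.566, -0.1418, 0.1154]
tool_rot: [0.205, 0.918, 0.156, 0.302]
ft_force: [-0.0, -2.0, 0.8]
grip_width: 0.0379
[-0.45437056  0.24538101 -0.63046639  0.13303613  0.43110999 -1.45999225] 12.375 0.03788827631178601 [-0.04779599 -2.00126922  0.77598421]
C in tool cm [ 0.02113517  0.11084257 -0.75378861] F tool [-1.28650872 -1.43085097 -0.95240499] T [ 0.61018619 -0.11614476  0.0557392 ]
clock: 13.0
eef_pos: [0.5663, -0.1419, 0.1155]
tool_rot: [0.027, 0.94, 0.096, 0.326]
ft_force: [-0.1, -2.0, 0.6]
grip_width: 0.0377
[-0.45431435  0.24541691 -0.63014131  0.13274584  0.43124002 -1.84194815] 13.0 0.03773056522197649 [-0.08895243 -1.95287972  0.55276534]
C in tool cm [ 0.01149957  0.11280985 -0.75438752] F tool [-0.48683936 -1.80365785 -0.79812722] T [0.52410595 0.24767518 0.04586654]
```

View pics/wrist5.png

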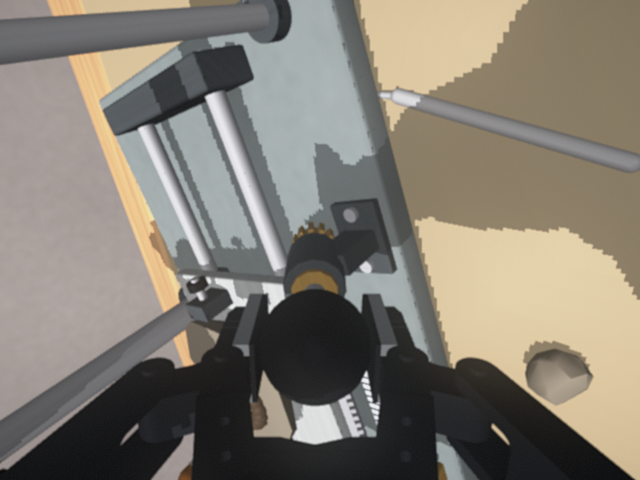

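View pics/scene5.png

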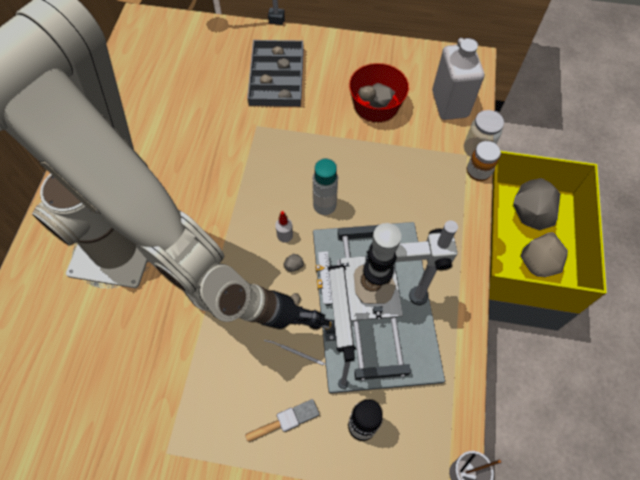

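```bash
python3 -m inch '[[[8.5,0,0,0,0],[8.5,0,0,0,0],[8.5,0,0,0,0],[8.5,0,0,-4,0],[8.5,0,0,-10,0]]]'; python3 -m inch '[[[8.5,0,0,-4,10],[8.5,0,0,-7,20],[8.5,0,0,-10,30],[8.5,0,0,-10,40],[8.5,0,0,-10,50]]]';python3 st.py; python3 -c "
from h import *
import pickle
for n in ('wrist','side'):
  p,d,i=cam(n);cv2.imwrite(f'pics/{n}6.png',p[:,:,::-1]);pickle.dump((p,d,i),open(f'{n}6.pkl','wb'))"
```

```text
clock: 13.78
eef_pos: [0.5032, -0.1573, 0.1914]
tool_rot: [0.026, 0.94, 0.097, 0.325]
ft_force: [1.6, -1.7, 0.1]
grip_width: 0.0849
clock: 14.4
eef_pos: [0.4414, -0.1741, 0.2691]
tool_rot: [0.423, 0.84, 0.226, 0.253]
ft_force: [0.5, 0.4, -0.1]
grip_width: 0.0855
[-0.7007482  -0.12728653 -0.53125646  0.7238328   0.55102186 -1.21046057] 14.4 0.08553631723781636 [ 0.45979964  0.44809918 -0.09679567]
C in tool cm [-0.05291358  0.13664389 19.29294727] F tool [0.15682732 0.45875603 0.43188666] T [0.57088499 0.23919944 0.01192641]
```

View pics/wrist6.png

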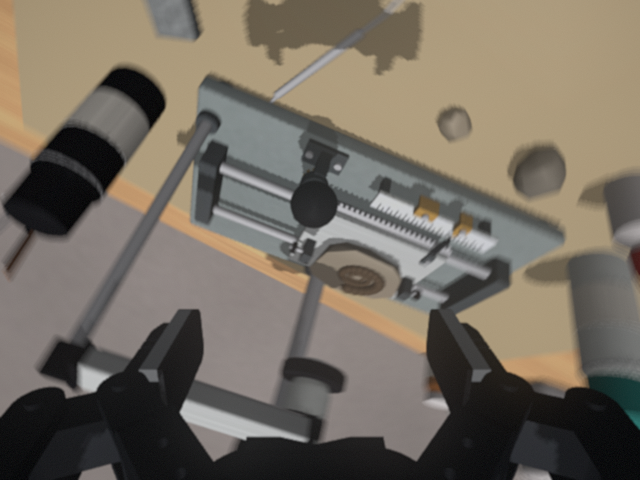

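View pics/side6.png

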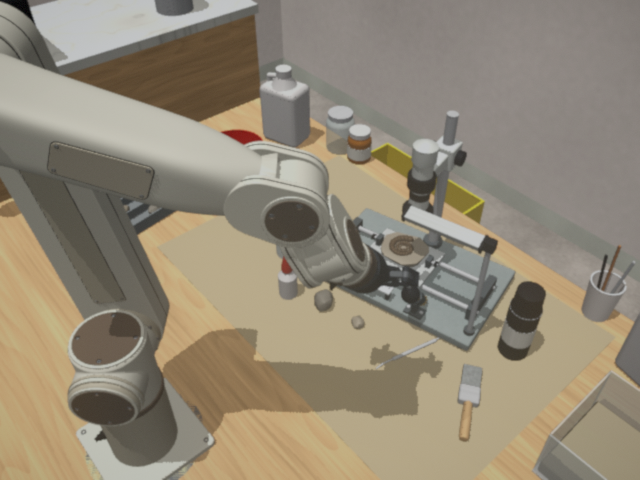

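```bash
python3 -c "
from h import *
import pickle
p,d,i=pickle.load(open('wrist6.pkl','rb'))
cv2.imwrite('pics/w6c.png',cv2.resize(p[170:270,360:520,::-1],None,fx=5,fy=5,interpolation=cv2.INTER_CUBIC))"
```

```text
(no output)
```

View pics/w6c.png

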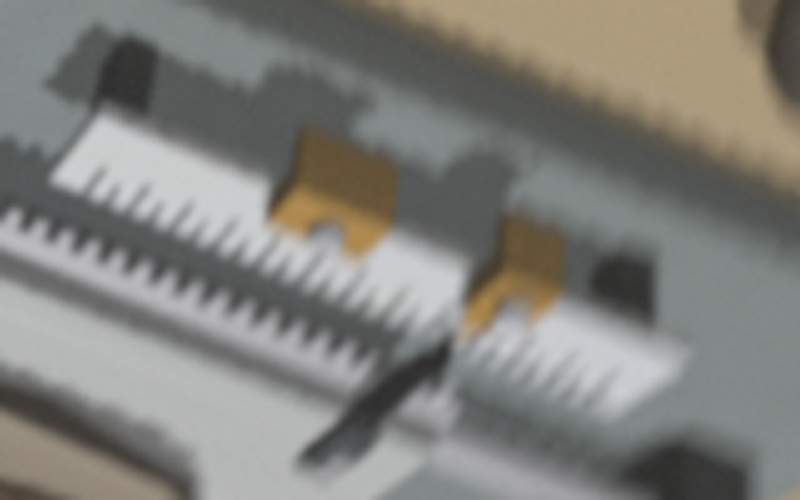

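```bash
python3 -c "
from sy import *
for z in(.064,.066,.068): print(s('wrist6.pkl',450.4,237),s('wrist6.pkl',454,235.6,z))"
```

```text
(np.float64(548.2), np.float64(-129.1)) (np.float64(546.3), np.float64(-126.2))
(np.float64(548.2), np.float64(-129.1)) (np.float64(543.9), np.float64(-127.6))
(np.float64(548.2), np.float64(-129.1)) (np.float64(541.5), np.float64(-129.1))
```

```bash
python3 -c "
from sy import *
from scipy.spatial.transform import Rotation as Ro
o=get_obs();R=Ro.from_quat(o['tool_rot']).as_matrix()
print(R.T@ys*15,np.degrees(np.arctan2((R.T@ys)[1],(R.T@ys)[0])), R.T@np.array([0,0,3]))"
```

```text
[13.91584174  5.59899933  0.02356044] 21.9172483767997 [-0.71092749  1.77667262 -2.31041479]
```

```bash
python3 -m inch '[[[8.5,4.6,1.9,0,8],[8.5,9.3,3.7,0,16],[8.5,13.9,5.6,0,22],[8.5,13.9,5.6,0,22],[8.5,13.9,5.6,0,22]]]'; python3 -m inch '[[[8.5,0,0,0,0],[8.5,0,0,0,0],[8.5,0,0,0,0],[8.5,0,0,0,0],[8.5,0,0,0,0]]]';python3 -c "
from h import *
import pickle
for n in ('wrist',):
  p,d,i=cam(n);cv2.imwrite(f'pics/{n}7.png',p[:,:,::-1]);pickle.dump((p,d,i),open(f'{n}7.pkl','wb'))"
```

```text
clock: 15.12
eef_pos: [0.4031, -0.0289, 0.2692]
tool_rot: [0.572, 0.747, 0.269, 0.207]
ft_force: [0.5, -0.5, 0.0]
grip_width: 0.0849
clock: 15.75
eef_pos: [0.4031, -0.0291, 0.2691]
tool_rot: [0.572, 0.746, 0.269, 0.207]
ft_force: [0.8, 0.0, -1.2]
grip_width: 0.0849
```

View pics/wrist7.png

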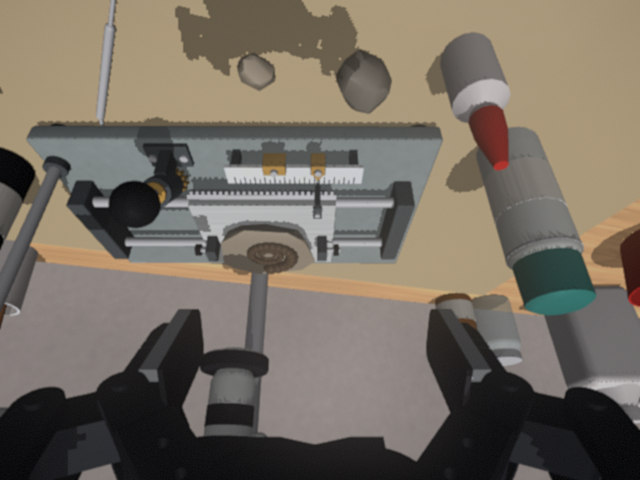

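```bash
python3 -c "
from h import *
import pickle
p,d,i=pickle.load(open('wrist7.pkl','rb'))
cv2.imwrite('pics/w7c.png',cv2.resize(p[145:225,280:360,::-1],None,fx=7,fy=7,interpolation=cv2.INTER_CUBIC))"
```

```text
(no output)
```

View pics/w7c.png

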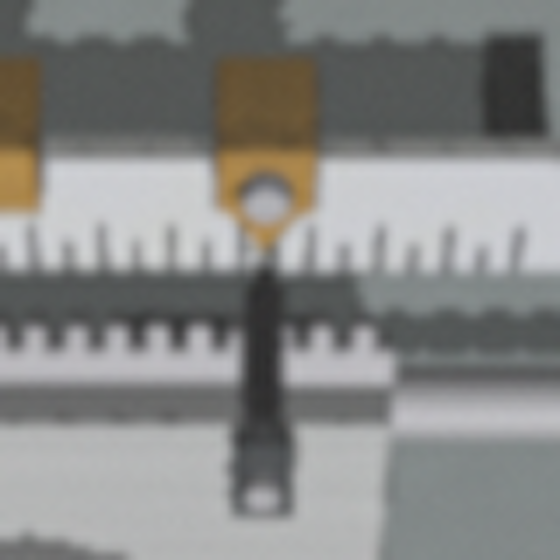

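```bash
python3 -c "
from sy import *
print(s('wrist7.pkl',280+265/7,145+266/7),s('wrist7.pkl',280+266/7,145+250/7))
p0=pickle.load(open('scene0.pkl','rb'))[0];p,d,i=cam('scene')
cv2.imwrite('pics/scene8.png',np.hstack([p0[130:450,170:480,::-1],p[130:450,170:480,::-1]]))
print(get_obs()['ft_force'],get_obs()['clock'])"
```

```text
(np.float64(546.8), np.float64(-128.4)) (np.float64(543.2), np.float64(-128.3))
[-0.15193731  0.10853398  0.0309936 ] 15.85
```

View pics/scene8.png

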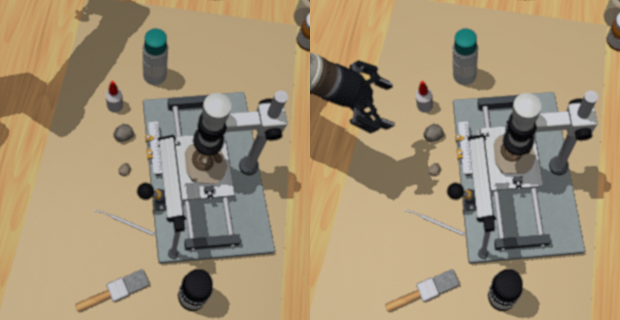

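Before-and-after scene views match: spray cans, glue, both stones, pick and brush are where they started. The pointer is about 0.1 mm from the rider's tip, and the arm is clear of everything.

```bash
python3 -c "
from workcell import ticket
print(ticket.job_done())"
```

```text
the job is handed in; nothing more can be done
None
```

The slide's pointer now stands opposite the tip of the pointed brass rider, and I handed the job in at about 16 s of the 53 s allowed. The hand-in reports no verdict, so the figures below are my own checks.

- **What I did:** Moves can't tilt the tool directly, so I tilted it by pushing the arm against its reach limits until the tool lined up with the knob's shaft to about 0.6°. I gripped the ball across its widest part, then regripped once because the first hold was about 5 mm off centre. I wound the knob about 112° anticlockwise, opened the gripper and backed off along the shaft.
- **Pointer position:** The last close view, taken square on with the arm still, put the pointer about 0.1 mm from the rider's tip along the rule, against the 3 mm allowed. A blurrier, oblique view just before it had suggested 1.5 mm; I trust the square-on one.
- **Everything else:** Comparing the scene by eye before and after, none of the loose items had moved. The gripper was clear of everything, with almost no force on the wrist. I did not separately measure the slide's speed at rest, or any force on the slide itself.

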